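# Find the spice pot that a mixed-up lid belongs to

### The arm

A 6-joint arm with a two-finger parallel gripper is mounted at the origin on a cart in front of the work surface, level with it; the furniture and walls round the work are solid. World frame = base frame: x ahead of the robot, y to its left, z up, the work surface at z = 0. Lengths are in m, angles in rad, forces in N, time in s.
With the tool pointing down it reaches from about 0.3 to 0.775 m from the base axis. Payload 14.6 kg.
Tool frame: the origin (TCP) lies at the very end of the fingers, on their centre line; the grasp point (between the pads) lies 19 mm behind it; z points along the fingers, y is the line along which they close (so a half turn about z gives the same grasp; the last joint's range is limited). The gripper opens to 94 mm and grips with 3 to 60 N. Pads are 16 mm wide; open, the fingers measure 119 mm over their backs; the gripper's body (75 mm by 177 mm) begins 78 mm behind the grasp point.
Start: joints at [-1.348, 0.3, 1.521, -0, 1.321, -0.067], TCP at [0.157, -0.527, 0.205] pointing down, gripper open.
Joint ranges: [-3.03, 3.03], [-0.79, 2.21], [0.23, 2.52], [-1.04, 4.18], [0, 3.07], [-2.55, 2.55]. Speed limits (rad/s): [2.22, 2.22, 2.57, 3.14, 3.14, 3.14].

### API

Orientations are given as [roll, pitch, yaw] about the fixed x, y, z axes, in that order (R = Rz(yaw) Ry(pitch) Rx(roll)).
In Python, from station import ctrl, cams gives the robot as it stands. The module is installed in compiled form; this text tells all that it offers.
- The arm moves only by the tool arm_command, never from a script. Its argument "plan" is a list that holds one entry, the list of rows, each a list of 7 numbers: the shift along the tool's x, y, z in shares of 600 mm (1.0 is 600 mm), then the turn, a rotation vector about the tool's x, y, z in fractions of the full range, 1 being 4 rad, then the closure, from -1 (fully open) to 1 (shut). A call has 1 to 12 rows; each row is the pose to reach, as a shift and turn from the pose commanded when the call began, along the tool's axes at that moment; what a row does not reach only later rows make up. A row lasts 1/10 s, in which the tool goes at most 50 mm and 8.59 degrees, less where a joint would pass 70% of its speed; a pose out of reach is approached as far as the arm can. No shift or turn number may pass 1 either way. A call with a gripper value outside its range is refused whole. The fingers move at their own pace and stop on an object; "squeeze" is the grip in N (left out, the last holds). Time passes only in rows, so rows that repeat a pose let the fingers close. It gives the time, the measured TCP pose, the force, the opening and the grip force at its end, in the units of the state.
- ctrl.get_obs(): the state, without advancing time (a new reading comes with each control period).
- cams.camera(name): name is "scene" or "side" or "wrist"; returns (picture, depth): 420x560x3 uint8, blue, green, red; 420x560 float32, m along the optical axis (not along the pixel's ray), 0 where there is no reading.
- cams.camera_info(name): a dict with "fx", "fy", "cx", "cy" (pixels), "dist_coeffs" ([k1, k2, p1, p2, k3] as OpenCV has them; the pictures are not rectified), "world_to_cam" (4x4, takes a point from world to camera coordinates). Camera axes: x right, y down, z forward; pixel columns grow to the right and rows downward; lengths in m; the calibration is good to about 2 mm. A picture is of the moment at which its call begins: read the wrist's pose just before it. camera_info takes no time and is no camera call; for the wrist camera it gives the pose at the moment of the call.
- ctrl.hand_in(): hands the job in; it is judged then, once.
The state is a dict: "time_s": time; "qpos": joint angles; "joint_vel": joint speeds; "tau": joint torques, N m; "ee_pos": TCP position; "eef_rot": TCP orientation; "force": force on the tool from outside, world axes, zero at the start; "moment": the same for the moment, N m; "grip_width": finger opening in m; "grip_force": force on a finger pad.
Only numpy, scipy, OpenCV 4.12 (cv2) and the standard library are available. Lean on these libraries where they do the work, as an engineer would, in place of code of your own. Each camera call takes 0.05 s, during which the arm holds its last target. There are 200 camera calls.

### The job

The lids of the three spice pots in the wooden tray were mixed up in the wash; take the one standing by itself at the front of the worktop and find its pot by feel: try it on the narrowest pot first and work up one pot at a time with a light touch, never forcing it (a lid that is a little off centre also sticks on the rim, so feel about before you decide). Leave it level and fully down on the ledge inside its own pot (in a wider one the plug would slip past the ledge, which must not happen), and leave the other two lids, the jars and the mill alone.

Things in the scene. Friction and masses are not known exactly. Their poses are not given: they have to be found in the camera images.
- lid_a: one of three beech lids, alike from above: cap disc 62 mm across, 6 thick; on it a straight round knob 22 mm across, 26 tall; under it a plug 14 mm deep with 2 mm chamfered foot, 42, 48 or 54 mm across (which lid has which is unknown). 40 to 90 g. Origin: centre of the plug's underside, z up; cap from z = 14 to 20 mm, knob top at 46 mm
- lid_b: another lid, same words as lid_a. All three stand on their plugs on the worktop, clear of the pots; the plug width is not told by the name
- lid_c: another lid, same words as lid_a. The lid to be matched is whichever stands alone at the front (x below 0.51); the other two stand side by side at the back (x above 0.57)
- tray: low dark wooden tray, 90 x 272 x 30 mm, fixed to the worktop; origin: centre of its underside; the three pots stand along its y axis, 84 mm apart, narrowest at -y, widest at +y. A cork liner under the pots gives up to 1.5 mm when they are pressed down (8 N a mm), then is hard
- pot_narrow: the smallest pot (see point mouth_narrow), origin: centre of its underside, 8 mm above the worktop
- pot_middle: the middle pot (see point mouth_middle), origin: centre of its underside, 8 mm above the worktop
- pot_wide: the largest pot (see point mouth_wide), origin: centre of its underside, 8 mm above the worktop
- mouth_narrow (a point): centre of the mouth, in the rim plane, z up, of the smallest of three grey stoneware pots, fast in the tray: outside 57 mm across, 58 tall, flat rim; bore 43.6 mm for 11 mm down to a ledge all round, below that 39.0 mm. Its own lid's plug (42 mm) sits on the ledge, origin 11 mm below this point, cap 3 mm clear of the rim; a narrower plug slips past the ledge until its cap hits the rim
- mouth_middle (a point): centre of the mouth, in the rim plane, z up, of the middle one of three grey stoneware pots, fast in the tray: outside 63 mm across, 66 tall, flat rim; bore 49.6 mm for 11 mm down to a ledge all round, below that 45.0 mm. Its own lid's plug (48 mm) sits on the ledge, origin 11 mm below this point, cap 3 mm clear of the rim; a narrower plug slips past the ledge until its cap hits the rim
- mouth_wide (a point): centre of the mouth, in the rim plane, z up, of the largest of three grey stoneware pots, fast in the tray: outside 69 mm across, 74 tall, flat rim; bore 55.6 mm for 11 mm down to a ledge all round, below that 51.0 mm. Its own lid's plug (54 mm) sits on the ledge, origin 11 mm below this point, cap 3 mm clear of the rim; a narrower plug slips past the ledge until its cap hits the rim
- spice_jar_1: bystander: spice jar, 42 mm across, 96 mm tall, at the left; origin: centre of its underside
- mill_2: bystander: small salt mill, 44 mm across, 90 mm tall, at the left; origin: centre of its underside
- spice_jar_5: bystander: spice jar, 42 mm across, 96 mm tall, at the right; origin: centre of its underside
Mind the look-alikes: they are no part of the job. What is shaped like the lid_a but blue is not meant. What is shaped like the lid_c but red is not meant.

How it is judged:
On the way, in this order (a step that is already met when the one before it is completed fails the run):
1. a lid is tried at the narrowest pot: it rests on the rim or goes in (((horizontal distance between lid_a and mouth_narrow below 0.008 m and ((z of lid_a in the frame of mouth_narrow below 0.004 m and contact force between lid_a and pot_narrow above 0.5 N) or z of lid_a in the frame of mouth_narrow below -0.001 m) and z of lid_a in the frame of mouth_narrow above -0.02 m) or (horizontal distance between lid_b and mouth_narrow below 0.008 m and ((z of lid_b in the frame of mouth_narrow below 0.004 m and contact force between lid_b and pot_narrow above 0.5 N) or z of lid_b in the frame of mouth_narrow below -0.001 m) and z of lid_b in the frame of mouth_narrow above -0.02 m) or (horizontal distance between lid_c and mouth_narrow below 0.008 m and ((z of lid_c in the frame of mouth_narrow below 0.004 m and contact force between lid_c and pot_narrow above 0.5 N) or z of lid_c in the frame of mouth_narrow below -0.001 m) and z of lid_c in the frame of mouth_narrow above -0.02 m))), for 0.02 s.
2. it sits on the ledge of the narrowest pot or else is tried at the middle pot: it rests on the rim or goes in (((horizontal distance between lid_a and mouth_narrow below 0.0013 m and z of lid_a in the frame of mouth_narrow between -0.0122 and -0.01 m and angle between lid_a's own z axis and vertical below 0.05 rad) or (horizontal distance between lid_a and mouth_middle below 0.008 m and ((z of lid_a in the frame of mouth_middle below 0.004 m and contact force between lid_a and pot_middle above 0.5 N) or z of lid_a in the frame of mouth_middle below -0.001 m) and z of lid_a in the frame of mouth_middle above -0.02 m) or (horizontal distance between lid_b and mouth_narrow below 0.0013 m and z of lid_b in the frame of mouth_narrow between -0.0122 and -0.01 m and angle between lid_b's own z axis and vertical below 0.05 rad) or (horizontal distance between lid_b and mouth_middle below 0.008 m and ((z of lid_b in the frame of mouth_middle below 0.004 m and contact force between lid_b and pot_middle above 0.5 N) or z of lid_b in the frame of mouth_middle below -0.001 m) and z of lid_b in the frame of mouth_middle above -0.02 m) or (horizontal distance between lid_c and mouth_narrow below 0.0013 m and z of lid_c in the frame of mouth_narrow between -0.0122 and -0.01 m and angle between lid_c's own z axis and vertical below 0.05 rad) or (horizontal distance between lid_c and mouth_middle below 0.008 m and ((z of lid_c in the frame of mouth_middle below 0.004 m and contact force between lid_c and pot_middle above 0.5 N) or z of lid_c in the frame of mouth_middle below -0.001 m) and z of lid_c in the frame of mouth_middle above -0.02 m))), for 0.02 s.
At the end, for the whole second after the job is handed in: the lid that stood at the front sits on the ledge of its own pot: within 1.3 mm of the mouth's centre (its plug leaves it 0.8 mm), its underside 10 to 12.2 mm below the rim, tilted under 0.05 rad, at rest; the other two lids stand upright at the back within 20 mm of where they were (((((horizontal distance between lid_a and mouth_narrow below 0.0013 m and z of lid_a in the frame of mouth_narrow between -0.0122 and -0.01 m and angle between lid_a's own z axis and vertical below 0.05 rad) or (horizontal distance between lid_a and mouth_middle below 0.0013 m and z of lid_a in the frame of mouth_middle between -0.0122 and -0.01 m and angle between lid_a's own z axis and vertical below 0.05 rad) or (horizontal distance between lid_a and mouth_wide below 0.0013 m and z of lid_a in the frame of mouth_wide between -0.0122 and -0.01 m and angle between lid_a's own z axis and vertical below 0.05 rad)) and linear speed of lid_a below 0.02 m/s and distance of each of lid_b, lid_c from where it was at the start of the episode below 0.02 m and world x of each of lid_b, lid_c above 0.55 m and angle between each of lid_b, lid_c's own z axis and vertical below 0.1 rad) or (((horizontal distance between lid_b and mouth_narrow below 0.0013 m and z of lid_b in the frame of mouth_narrow between -0.0122 and -0.01 m and angle between lid_b's own z axis and vertical below 0.05 rad) or (horizontal distance between lid_b and mouth_middle below 0.0013 m and z of lid_b in the frame of mouth_middle between -0.0122 and -0.01 m and angle between lid_b's own z axis and vertical below 0.05 rad) or (horizontal distance between lid_b and mouth_wide below 0.0013 m and z of lid_b in the frame of mouth_wide between -0.0122 and -0.01 m and angle between lid_b's own z axis and vertical below 0.05 rad)) and linear speed of lid_b below 0.02 m/s and distance of each of lid_a, lid_c from where it was at the start of the episode below 0.02 m and world x of each of lid_a, lid_c above 0.55 m and angle between each of lid_a, lid_c's own z axis and vertical below 0.1 rad) or (((horizontal distance between lid_c and mouth_narrow below 0.0013 m and z of lid_c in the frame of mouth_narrow between -0.0122 and -0.01 m and angle between lid_c's own z axis and vertical below 0.05 rad) or (horizontal distance between lid_c and mouth_middle below 0.0013 m and z of lid_c in the frame of mouth_middle between -0.0122 and -0.01 m and angle between lid_c's own z axis and vertical below 0.05 rad) or (horizontal distance between lid_c and mouth_wide below 0.0013 m and z of lid_c in the frame of mouth_wide between -0.0122 and -0.01 m and angle between lid_c's own z axis and vertical below 0.05 rad)) and linear speed of lid_c below 0.02 m/s and distance of each of lid_a, lid_b from where it was at the start of the episode below 0.02 m and world x of each of lid_a, lid_b above 0.55 m and angle between each of lid_a, lid_b's own z axis and vertical below 0.1 rad))); the robot touches nothing.
It fails at once if a lid is pressed on a pot with more than 30 N (contact force between any of lid_a, lid_b, lid_c and pot_narrow above 30 N or contact force between any of lid_a, lid_b, lid_c and pot_middle above 30 N or contact force between any of lid_a, lid_b, lid_c and pot_wide above 30 N).
It fails at once if a plug slips past the ledge of a pot too wide for it (its underside over 12.9 mm below the rim) ((horizontal distance between lid_a and mouth_narrow below 0.012 m and z of lid_a in the frame of mouth_narrow below -0.0129 m) or (horizontal distance between lid_a and mouth_middle below 0.012 m and z of lid_a in the frame of mouth_middle below -0.0129 m) or (horizontal distance between lid_a and mouth_wide below 0.012 m and z of lid_a in the frame of mouth_wide below -0.0129 m) or (horizontal distance between lid_b and mouth_narrow below 0.012 m and z of lid_b in the frame of mouth_narrow below -0.0129 m) or (horizontal distance between lid_b and mouth_middle below 0.012 m and z of lid_b in the frame of mouth_middle below -0.0129 m) or (horizontal distance between lid_b and mouth_wide below 0.012 m and z of lid_b in the frame of mouth_wide below -0.0129 m) or (horizontal distance between lid_c and mouth_narrow below 0.012 m and z of lid_c in the frame of mouth_narrow below -0.0129 m) or (horizontal distance between lid_c and mouth_middle below 0.012 m and z of lid_c in the frame of mouth_middle below -0.0129 m) or (horizontal distance between lid_c and mouth_wide below 0.012 m and z of lid_c in the frame of mouth_wide below -0.0129 m)).
It fails at once if the gripper or arm presses on a pot or the tray with more than 30 N (contact force between any of the arm, the fingers and tray above 30 N).
It fails at once if a jar or the mill is moved more than 20 mm or tipped (distance of any of spice_jar_1, mill_2, spice_jar_5 from where it was at the start of the episode above 0.02 m or angle between any of spice_jar_1, mill_2, spice_jar_5's own z axis and vertical above 0.2 rad).
It also fails if it takes over 72 s, if anything falls off the work surface, if the arm or the gripper's body presses on something with over 40 N, if the wrist force passes 120 N, or if a joint passes its speed limit or range.

## Working session

There is one attempt and no reset: what is moved stays moved. The work goes in short steps, Python scripts to look and compute and a tool call to move; the robot and the scene stay as the last step left them, time stands still between calls to the robot, and variables do not carry over. Pictures are saved under pics/ and viewed, at most 10 in all, crops included, and the job is handed in when it is done.

Besides the shell and the picture viewer there is one more tool, called after "Request:" as name(argument=value, ...), one argument or row to a line, values as JSON. arm_command: Moves the arm, as the interface text tells. Its arguments: {"type":"object","properties":{"plan":{"type":"array"},"squeeze":{"type":"number"}},"required":["plan"]}

```bash
mkdir -p pics; cat > h.py <<'E'
import numpy as np, cv2
from station import ctrl, cams
np.set_printoptions(precision=4,suppress=True)
def K(i): return np.array([[i['fx'],0,i['cx']],[0,i['fy'],i['cy']],[0,0,1.]])
def cloud(name):
    i=cams.camera_info(name); im,d=cams.camera(name)
    h,w=d.shape; u,v=np.meshgrid(np.arange(w),np.arange(h))
    p=cv2.undistortPoints(np.stack([u,v],-1).reshape(-1,1,2).astype(np.float64),K(i),np.array(i['dist_coeffs'])).reshape(h,w,2)
    P=np.concatenate([p*d[...,None],d[...,None]],-1)
    T=np.linalg.inv(np.array(i['world_to_cam']))
    W=P@T[:3,:3].T+T[:3,3]; W[d==0]=np.nan
    return im,d,W
E
python3 - <<'E'
from h import *
ims=[]
for n in ['scene','side']:
    im,d,W=cloud(n); ims.append(im); np.save(n+'_W.npy',W); cv2.imwrite(f'pics/{n}0.png',im)
    i=cams.camera_info(n); print(n,i['fx'],i['dist_coeffs'],np.linalg.inv(np.array(i['world_to_cam']))[:3,3])
o=ctrl.get_obs(); print({k:o[k] for k in o})
E
```

```text
scene 479.6034043722976 [-0.1055  0.      0.      0.      0.    ] [-0.1125  0.691   0.9727]
side 545.6515613207054 [-0.1393  0.      0.      0.      0.    ] [ 0.1607 -1.4246  0.6847]
{'time_s': 0.1, 'qpos': array([-1.3476,  0.3004,  1.5215, -0.    ,  1.3207, -0.0666]), 'joint_vel': array([-0.001 , -0.0012, -0.0011, -0.0017, -0.0001,  0.0007]), 'tau': array([  0.0007, -53.264 , -35.3282,   0.071 ,   0.0235,  -0.0001]), 'ee_pos': array([ 0.1571, -0.5268,  0.2049]), 'eef_rot': array([-3.1405, -0.0001,  0.2898]), 'force': array([0.402 , 0.5087, 0.1768]), 'moment': array([-0.0122, -0.0472,  0.0056]), 'grip_force': 0.0, 'grip_width': 0.09394227048896871}
```

View pics/scene0.png

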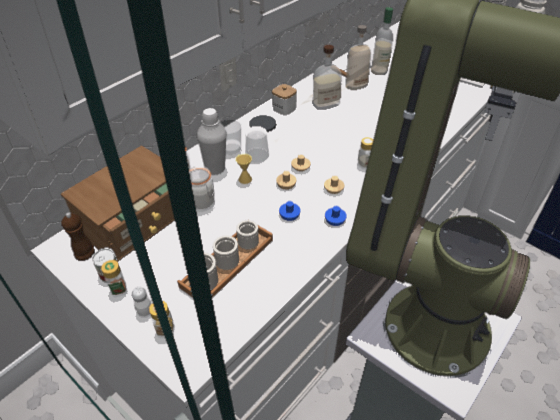

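View pics/side0.png

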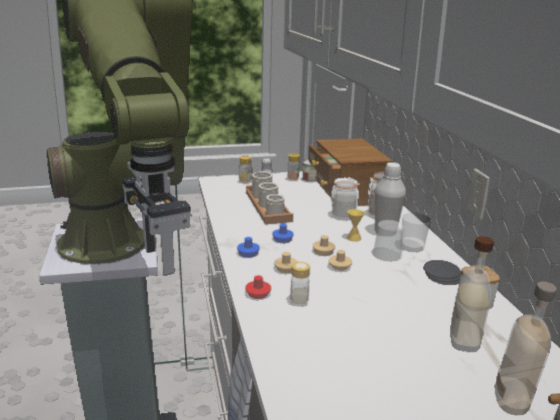

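Scene view: beech lids are at about (334,185), (300,163) and (286,180). The blue look-alikes are at (290,210) and (335,215), and red is hidden. The tray with its pots is around (226,258), with jars and mill at (160,318), (140,300) and (367,150). Side view: beech at (286,263) is the front candidate, with (324,246) and (341,261) behind. Blue is at (248,249) and (283,235), red at (258,289), and the tray at (268,195).

```bash
python3 - <<'E'
from h import *
from scipy import ndimage
for n in ['scene','side']:
    im=cv2.imread(f'pics/{n}0.png'); W=np.load(n+'_W.npy'); hsv=cv2.cvtColor(im,cv2.COLOR_BGR2HSV)
    reg=(W[...,0]>.3)&(W[...,0]<.8)&(abs(W[...,1])<.6)&(W[...,2]>.008)&(W[...,2]<.13)
    l,c=ndimage.label(reg)
    print(n)
    for k in range(1,c+1):
        m=l==k
        if m.sum()<60: continue
        v,u=np.where(m); w=W[m]; top=w[w[:,2]>w[:,2].max()-.006]
        z=w[:,2]; cap=w[(z>.014)&(z<.026)]
        print('px',u.mean().round(),v.mean().round(),m.sum(),'hsv',np.median(hsv[m],0),'mn',w.min(0),'mx',w.max(0),'top',top.mean(0))
    t=np.isfinite(W[...,2])&(abs(W[...,0]-.45)<.15)&(abs(W[...,1])<.5)&(abs(W[...,2])<.006); print('table z',np.median(W[t][:,2]))
E
```

```text
scene
px 323.0 93.0 574 hsv [ 18.  31. 123.] mn [ 0.7351 -0.5999  0.0081] mx [ 0.8    -0.5459  0.1298] top [ 0.7682 -0.5668  0.1274]
px 252.0 150.0 976 hsv [110.   4. 164.] mn [ 0.6853 -0.247   0.008 ] mx [ 0.7977 -0.0705  0.0937] top [ 0.7619 -0.208   0.09  ]
px 364.0 152.0 314 hsv [ 21.  23. 126.] mn [ 0.4435 -0.4148  0.008 ] mx [ 0.4874 -0.3666  0.1008] top [ 0.4659 -0.3903  0.0967]
px 217.0 155.0 464 hsv [15.  5. 90.] mn [ 0.7726 -0.0974  0.0082] mx [ 0.7999 -0.0324  0.1299] top [ 0.7824 -0.0543  0.1271]
px 300.0 162.0 230 hsv [ 18.  90. 224.] mn [ 0.5827 -0.2832  0.0131] mx [ 0.6456 -0.2192  0.0516] top [ 0.6123 -0.251   0.0483]
px 202.0 187.0 865 hsv [ 18.   8. 146.] mn [0.6881 0.0306 0.0086] mx [0.767  0.1029 0.1255] top [0.7285 0.0659 0.1213]
px 286.0 179.0 267 hsv [ 17.  90. 214.] mn [ 0.5653 -0.1913  0.0081] mx [ 0.6281 -0.1277  0.0503] top [ 0.5972 -0.1594  0.0468]
px 334.0 184.0 267 hsv [ 18.  89. 222.] mn [ 0.4416 -0.2657  0.0081] mx [ 0.5042 -0.2034  0.0495] top [ 0.472  -0.2353  0.047 ]
px 150.0 198.0 276 hsv [ 22.  56. 162.] mn [0.7337 0.1509 0.102 ] mx [0.7774 0.2711
[... 2015 characters left out ...]
79 -0.1628  0.0467]
px 248.0 247.0 302 hsv [113.  125.  185.5] mn [ 0.3635 -0.168   0.0082] mx [ 0.4228 -0.1062  0.0495] top [ 0.3939 -0.135   0.0467]
px 340.0 260.0 304 hsv [ 18.  79. 196.] mn [ 0.5813 -0.2838  0.0081] mx [ 0.6445 -0.2187  0.0497] top [ 0.6107 -0.2529  0.0467]
px 296.0 277.0 1036 hsv [ 20.  27. 159.] mn [ 0.4421 -0.42    0.008 ] mx [ 0.5026 -0.2077  0.0997] top [ 0.4656 -0.3964  0.0969]
px 258.0 287.0 398 hsv [  0.  143.5 196.5] mn [ 0.3485 -0.3765  0.0081] mx [ 0.4102 -0.3125  0.049 ] top [ 0.3794 -0.3427  0.0459]
px 455.0 304.0 114 hsv [ 15.   10.  128.5] mn [ 0.7409 -0.5993  0.0085] mx [ 0.761  -0.566   0.1298] top [ 0.753  -0.5807  0.1266]
table z 0.00040199341417335166
```

Front beech lid chosen: scene (334,185), side (286,263), at world (0.472,-0.235). Its cap edge reaches x≈0.504, and it is the only beech lid with x<0.51. I'll move over it and check it in a close wrist view.

Units first: shifts go in shares of 600 mm and turns go in shares of 4 rad. So 386 mm is 0.6433, -190 mm is -0.3167, -1.281 rad is -0.3203.

Request:
arm_command(
  plan=[
    [[0.6433,-0.3167,0,0,0,-0.3203,-1],[0.6433,-0.3167,0,0,0,-0.3203,-1],[0.6433,-0.3167,0,0,0,-0.3203,-1],[0.6433,-0.3167,0,0,0,-0.3203,-1],[0.6433,-0.3167,0,0,0,-0.3203,-1],[0.6433,-0.3167,0,0,0,-0.3203,-1],[0.6433,-0.3167,0,0,0,-0.3203,-1],[0.6433,-0.3167,0,0,0,-0.3203,-1],[0.6433,-0.3167,0,0,0,-0.3203,-1],[0.6433,-0.3167,0,0,0,-0.3203,-1],[0.6433,-0.3167,0,0,0,-0.3203,-1],[0.6433,-0.3167,0,0,0,-0.3203,-1]],
  ],
)

```text
time_s: 1.3
ee_pos: [0.4722, -0.2353, 0.2053]
eef_rot: [-3.141, -0.0, 1.569]
force: [0.3, 0.2, 1.0]
grip_width: 0.0941
grip_force: 0.0
```

```bash
python3 - <<'E'
from h import *
o=ctrl.get_obs(); print(o['time_s'],o['ee_pos'],o['eef_rot'])
im,d,W=cloud('wrist'); cv2.imwrite('pics/w1.png',im); np.save('w1.npy',W)
i=cams.camera_info('wrist'); print(i['fx'],np.linalg.inv(np.array(i['world_to_cam'])))
E
```

```text
1.3 [ 0.4722 -0.2353  0.2053] [-3.1412 -0.      1.5689]
338.28756806742336 [[ 1.     -0.0017 -0.0002  0.4731]
 [-0.0017 -0.9737 -0.228  -0.171 ]
 [ 0.0002  0.228  -0.9737  0.3849]
 [ 0.      0.      0.      1.    ]]
```

View pics/w1.png

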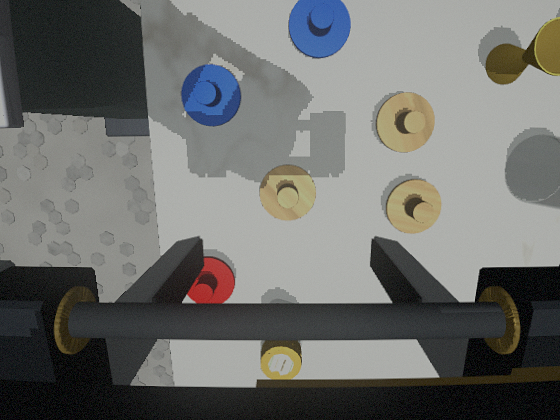

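Wrist view: the front beech lid is at (287,192), lined up between the fingers. Red is at (211,282), blue at (211,95) and (320,25), back lids at (405,122) and (413,205), and the jar lid at (281,362). The choice is confirmed. Now I'll fit its centre.

```bash
cat >> h.py <<'E'
from scipy.optimize import least_squares
def circ(P):
    f=lambda q:np.hypot(P[:,0]-q[0],P[:,1]-q[1])-q[2]
    r=least_squares(f,[*P.mean(0)[:2],.03],loss='soft_l1',f_scale=.0005); return r.x,np.std(f(r.x))
def lidfit(im,W,c,capz=(.014,.03)):
    "edge circle of cap & knob in world, from contour back-projected by median depth"
    near=np.hypot(W[...,0]-c[0],W[...,1]-c[1])<.045
    z=W[...,2]; out=[]
    for lo,hi in (capz,(capz[0]+.024,capz[1]+.024)):
        m=(near&(z>lo)&(z<hi)).astype(np.uint8)
        if lo==capz[0]: m|=(near&(z>=hi)).astype(np.uint8)
        cs,_=cv2.findContours(m,0,cv2.CHAIN_APPROX_NONE); k=max(cs,key=cv2.contourArea)[:,0]
        P=W[k[:,1],k[:,0]]; 
        zz=np.nanmedian(z[(m>0)&(z<hi)]); out.append((circ(P[(P[:,2]>lo)&(P[:,2]<hi)]),zz))
    return out
E
python3 - <<'E'
from h import *
im=cv2.imread('pics/w1.png');W=np.load('w1.npy')
for r in lidfit(im,W,(.4722,-.2353)): print(r)
z=W[...,2];t=(abs(W[...,0]-.5)<.15)&(abs(W[...,1]+.2)<.1)&(abs(z)<.006);print(np.median(z[t]))
E
```

```text
h.py:16: RuntimeWarning: Mean of empty slice.
  r=least_squares(f,[*P.mean(0)[:2],.03],loss='soft_l1',f_scale=.0005); return r.x,np.std(f(r.x))
  ret = um.true_divide(
Traceback (most recent call last):
  File "h.py", line 26, in lidfit
    zz=np.nanmedian(z[(m>0)&(z<hi)]); out.append((circ(P[(P[:,2]>lo)&(P[:,2]<hi)]),zz))
                                                  ~~~~^^^^^^^^^^^^^^^^^^^^^^^^^^^^
  File "h.py", line 16, in circ
    r=least_squares(f,[*P.mean(0)[:2],.03],loss='soft_l1',f_scale=.0005); return r.x,np.std(f(r.x))
ValueError: Initial guess is outside of provided bounds
```

```bash
python3 - <<'E'
from h import *
im=cv2.imread('pics/w1.png');W=np.load('w1.npy');z=W[...,2]
print(W[192,287],W[205,270],W[230,330])
near=np.hypot(W[...,0]-.4722,W[...,1]+.2353)<.06
h,e=np.histogram(z[near],bins=np.arange(-.01,.07,.002)); print(list(zip(e.round(3).tolist(),h.tolist())))
for lo,hi in((.010,.030),(.036,.06)):
    m=near&(z>lo)&(z<hi)
    if m.any():
        P=W[m]; print(lo,m.sum(),np.median(P,0),P.min(0),P.max(0))
E
```

```text
[ 0.4734 -0.2305  0.0456] [ 0.4547 -0.2496  0.0197] [ 0.5245 -0.2845 -0.0007]
[(-0.01, 0), (-0.008, 0), (-0.006, 0), (-0.004, 11), (-0.002, 2313), (0.0, 3522), (0.002, 66), (0.004, 0), (0.006, 0), (0.008, 0), (0.01, 0), (0.012, 0), (0.014, 3), (0.016, 15), (0.018, 832), (0.02, 1182), (0.022, 29), (0.024, 4), (0.026, 4), (0.028, 7), (0.03, 3), (0.032, 4), (0.034, 5), (0.036, 6), (0.038, 5), (0.04, 9), (0.042, 7), (0.044, 149), (0.046, 207), (0.048, 3), (0.05, 0), (0.052, 0), (0.054, 0), (0.056, 0), (0.058, 0), (0.06, 0), (0.062, 0), (0.064, 0), (0.066, 0)]
0.01 2076 [ 0.4735 -0.2321  0.0202] [ 0.4427 -0.2657  0.0144] [ 0.5042 -0.2046  0.03  ]
0.036 386 [ 0.4734 -0.2347  0.0461] [ 0.463  -0.2463  0.0361] [ 0.4847 -0.2247  0.0487]
```

To row units: 182 mm is 0.3033, 1.3 mm is 0.0022.

Request:
arm_command(
  plan=[
    [[0,0.0022,0.0833,0,0,0,-1],[0,0.0022,0.1667,0,0,0,-1],[0,0.0022,0.2333,0,0,0,-0.5],[0,0.0022,0.275,0,0,0,-0.3],[0,0.0022,0.2967,0,0,0,-0.3],[0,0.0022,0.3033,0,0,0,-0.3],[0,0.0022,0.3033,0,0,0,-0.3],[0,0.0022,0.3033,0,0,0,0.3],[0,0.0022,0.3033,0,0,0,1],[0,0.0022,0.3033,0,0,0,1],[0,0.0022,0.3033,0,0,0,1],[0,0.0022,0.3033,0,0,0,1]],
  ],
  squeeze=20,
)

```text
time_s: 2.55
ee_pos: [0.4742, -0.2347, 0.0237]
eef_rot: [3.141, 0.0, 1.571]
force: [0.4, -0.5, -0.1]
grip_width: 0.0244
grip_force: 0.2
```

To row units: 275 mm is 0.4583, -230 mm is -0.3833.

Request:
arm_command(
  plan=[
    [[0,0,0,0,0,0,1],[0,0,0,0,0,0,1],[0,0,0,0,0,0,1],[0,0,-0.0333,0,0,0,1],[0,0,-0.1,0,0,0,1],[0.0333,0.0083,-0.175,0,0,0,1],[0.0917,0.0167,-0.2333,0,0,0,1],[0.1667,0.025,-0.2667,0,0,0,1],[0.2417,0.0333,-0.3,0,0,0,1],[0.3167,0.0417,-0.3333,0,0,0,1],[0.3917,0.05,-0.3667,0,0,0,1],[0.4583,0.0583,-0.3833,0,0,0,1]],
  ],
  squeeze=20,
)

```text
time_s: 3.75
ee_pos: [0.5092, 0.0424, 0.2552]
eef_rot: [3.139, -0.0, 1.571]
force: [1.3, 0.1, -1.1]
grip_width: 0.0219
grip_force: 20.0
```

```bash
python3 - <<'E'
from h import *
cams.camera('wrist');cams.camera('wrist')
o=ctrl.get_obs(); print(o['time_s'],o['ee_pos'],o['eef_rot'],o['force'],o['grip_width'],o['grip_force'])
i=cams.camera_info('wrist');np.save('w2T.npy',i['world_to_cam'])
im,d,W=cloud('wrist'); cv2.imwrite('pics/w2.png',im); np.save('w2.npy',W)
z=W[...,2]
for n,g,h in(('n',(.515,.08),.066),('m',(.51,.17),.074),('w',(.5,.25),.082)):
    m=(np.hypot(W[...,0]-g[0],W[...,1]-g[1])<.06)&(abs(z-h)<.0035)
    P=W[m];print(n,m.sum(),np.median(z[m]) if m.any() else '',P.min(0),P.max(0))
E
```

```text
3.85 [0.5095 0.0441 0.2548] [ 3.1393 -0.0007  1.5751] [ 0.2633  0.1786 -0.3123] 0.021415120666002416 20.000246465206146
n 941 0.0662861987313551 [0.4907 0.0659 0.0626] [0.5467 0.1212 0.0691]
m 1374 0.07416651019953635 [0.4836 0.1466 0.0705] [0.546  0.2289 0.0773]
w 238 0.08201046645920129 [0.4922 0.2263 0.0785] [0.5315 0.2337 0.0839]
```

View pics/w2.png

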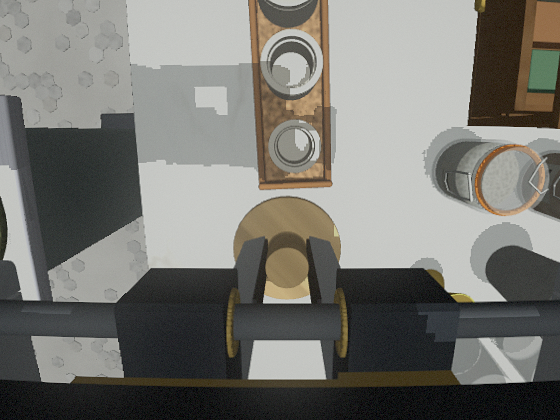

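The wrist view shows the lid level in the grip with its cap at (287,245). The narrow pot's mouth is at (295,146), the middle pot's at (291,63), and the wide pot is cut off at the top edge. Next I'll fit the rims and the held cap.

```bash
cat > h2.py <<'E'
from h import *
def fit(P,R=None,g=None):
    f=lambda q:np.hypot(P[:,0]-q[0],P[:,1]-q[1])-(q[2] if R is None else R)
    r=least_squares(f,[*(P.mean(0)[:2] if g is None else g),.03],loss='soft_l1',f_scale=.0004)
    return (r.x*1000).round(2),round(1000*float(np.median(abs(f(r.x)))),2),len(P)
def pot(W,g,h,ro,ri,c=None):
    z=W[...,2]
    m=((np.hypot(W[...,0]-g[0],W[...,1]-g[1])<ro+.008)&(abs(z-h)<.004))
    m=cv2.morphologyEx(m.astype(np.uint8),cv2.MORPH_OPEN,np.ones((2,2)))
    cs,_=cv2.findContours(m,cv2.RETR_CCOMP,cv2.CHAIN_APPROX_NONE)
    k=np.concatenate(cs)[:,0]; P=W[k[:,1],k[:,0]]; P=P[abs(P[:,2]-h)<.006]
    r=np.hypot(P[:,0]-g[0],P[:,1]-g[1]); mid=(ro+ri)/2
    return fit(P[r>mid],None,g),fit(P[(r<mid)],None,g)
def cap(W,tcp,zcap):
    z=W[...,2]
    m=((np.hypot(W[...,0]-tcp[0],W[...,1]-tcp[1])<.04)&(abs(z-zcap)<.004)).astype(np.uint8)
    cs,_=cv2.findContours(m,0,cv2.CHAIN_APPROX_NONE)
    k=max(cs,key=cv2.contourArea)[:,0]; P=W[k[:,1],k[:,0]]
    P=P[(np.hypot(P[:,0]-tcp[0],P[:,1]-tcp[1])>.025)]
    S=W[m>0]; A=np.c_[S[:,:2]-tcp[:2],np.ones(len(S))]; pl=np.linalg.lstsq(A,S[:,2],rcond=None)[0]
    return fit(P),fit(P,.031),'z',np.median(S[:,2]),'plane',pl
E
python3 - <<'E'
from h2 import *
W=np.load('w2.npy')
print(pot(W,(.5187,.0935),.066,.0285,.0218)); print(pot(W,(.5148,.177),.074,.0315,.0248))
t=np.array([.5095,.0441,.2548])
near=np.hypot(W[...,0]-t[0],W[...,1]-t[1])<.035; zz=W[...,2][near]
h,e=np.histogram(zz[zz>.2],bins=np.arange(.2,.3,.004));print(h)
zc=.2548-.0035; print(cap(W,t,zc))
E
```

```text
((array([519.6 ,  93.02,  27.47]), 0.25, 93), (array([519.63,  93.3 ,  22.02]), 0.28, 81))
((array([515.71, 176.85,  31.02]), 0.22, 112), (array([515.72, 176.79,  25.33]), 0.29, 104))
[   0    0    0    0    0    0    0    0    0    0    0   41 3462  826
  144  160  229  217  274 1586  199  192  232  223]
((array([510.33,  43.56,  30.31]), 0.17, 213), (array([510.33,  42.73,  30.  ]), 0.2, 213), 'z', np.float64(0.25141081844777613), 'plane', array([ 0.0035, -0.002 ,  0.2514]))
```

Request:
arm_command(
  plan=[
    [[0,0,0,0,0,0,1],[0,0,0,0,0,0,1],[0,0,0,0,0,0,1],[0,0,0,0,0,0,1]],
  ],
)

```text
time_s: 4.3
ee_pos: [0.509, 0.0396, 0.2533]
eef_rot: [-3.141, 0.0, 1.57]
force: [-0.2, -0.2, -0.8]
grip_width: 0.0215
grip_force: 20.0
```

```bash
python3 - <<'E'
from h2 import *
o=ctrl.get_obs(); t=o['ee_pos']; print(o['time_s'],t,o['eef_rot'],o['force'],o['joint_vel'])
im,d,W=cloud('wrist')
print(cap(W,t,t[2]-.0035));print(pot(W,(.5196,.0932),.066,.0285,.0218)); print(pot(W,(.5157,.1768),.074,.0315,.0248))
E
```

```text
4.3 [0.509  0.0396 0.2533] [-3.1413  0.      1.5696] [-0.1689 -0.1642 -0.8154] [ 0.0076  0.0002 -0.0013 -0.0009 -0.0019  0.0001]
((array([509.82,  39.08,  30.28]), 0.17, 214), (array([509.81,  38.21,  30.  ]), 0.2, 214), 'z', np.float64(0.24992166238611566), 'plane', array([ 0.0013, -0.0037,  0.25  ]))
((array([519.83,  92.84,  27.74]), 0.23, 91), (array([519.58,  93.02,  22.01]), 0.32, 82))
((array([515.65, 176.65,  30.94]), 0.31, 113), (array([515.62, 176.86,  25.54]), 0.31, 107))
```

To row units: 156 mm is 0.26, 9.9 mm is 0.0165.

Request:
arm_command(
  plan=[
    [[0.05,0.01,0.05,0,0,0,1],[0.09,0.0165,0.1167,0,0,0,1],[0.09,0.0165,0.175,0,0,0,1],[0.09,0.0165,0.2167,0,0,0,1],[0.09,0.0165,0.2417,0,0,0,1],[0.09,0.0165,0.255,0,0,0,1],[0.09,0.0165,0.26,0,0,0,1],[0.09,0.0165,0.26,0,0,0,1],[0.09,0.0165,0.26,0,0,0,1],[0.09,0.0165,0.26,0,0,0,1]],
  ],
)

```text
time_s: 5.35
ee_pos: [0.5193, 0.0943, 0.0982]
eef_rot: [3.14, -0.0, 1.571]
force: [0.2, 0.4, -0.7]
grip_width: 0.0216
grip_force: 20.0
```

```bash
python3 - <<'E'
from h2 import *
o=ctrl.get_obs(); t=o['ee_pos']; print(o['time_s'],t,o['eef_rot'],o['force'],o['moment'])
im,d,W=cloud('wrist')
print(cap(W,t,t[2]-.0035));print(pot(W,(.5157,.1768),.074,.0315,.0248));print(pot(W,(.5118,.2606),.082,.0345,.0278))
E
```

```text
5.35 [0.5193 0.0943 0.0982] [ 3.1403 -0.0001  1.5707] [ 0.2086  0.4077 -0.7246] [-0.0307 -0.09   -0.0334]
((array([520.11,  93.81,  30.31]), 0.18, 216), (array([520.11,  92.97,  30.  ]), 0.18, 216), 'z', np.float64(0.09486109014832386), 'plane', array([ 0.0006, -0.0036,  0.0949]))
((array([515.68, 176.83,  31.13]), 0.23, 202), (array([515.27, 177.13,  25.19]), 0.21, 234))
((array([511.25, 265.55,  38.2 ]), 0.17, 75), (array([511.8, 260.6,  30. ]), nan, 0))
  return _methods._mean(a, axis=axis, dtype=dtype,
  ret = ret.dtype.type(ret / rcount)
```

To row units: 8.5 mm is 0.0142, 8 mm is 0.0133.

Request:
arm_command(
  plan=[
    [[0,0,0.005,0,0,0,1],[0,0,0.0083,0,0,0,1],[0,0,0.0108,0,0,0,1],[0,0,0.0125,0,0,0,1],[0,0,0.0133,0,0,0,1],[0,0,0.0142,0,0,0,1],[0,0,0.0142,0,0,0,1],[0,0,0.0142,0,0,0,1],[0,0,0.0142,0,0,0,1]],
  ],
)

```text
time_s: 6.3
ee_pos: [0.519, 0.0944, 0.0891]
eef_rot: [3.142, -0.0, 1.571]
force: [-2.8, 0.4, 2.9]
grip_width: 0.0217
grip_force: 20.0
```

To row units: -1 mm is -0.0017, -0.5 mm is -0.0008.

Request:
arm_command(
  plan=[
    [[0,-0.0008,0,0,0,0,1],[0,-0.0017,0,0,0,0,1],[0,-0.0017,0.0008,0,0,0,1],[0,-0.0017,0.0017,0,0,0,1],[0,-0.0017,0.0017,0,0,0,1],[0,-0.0017,0.0017,0,0,0,1]],
  ],
)

```text
time_s: 6.9
ee_pos: [0.5184, 0.0944, 0.0885]
eef_rot: [3.14, -0.0, 1.571]
force: [0.4, 0.9, 6.6]
grip_width: 0.0211
grip_force: 20.0
```

To row units: -1.8 mm is -0.003, -1.6 mm is -0.0027.

Request:
arm_command(
  plan=[
    [[-0.0008,0.0005,0,0,0,0,1],[-0.0017,0.0008,0,0,0,0,1],[-0.0017,0.0022,0,0,0,0,1],[-0.0007,0.0017,0,0,0,0,1],[-0.0003,0.0007,0,0,0,0,1],[-0.001,-0.0005,0,0,0,0,1],[-0.0023,-0.0005,0,0,0,0,1],[-0.003,0.0007,0,0,0,0,1],[-0.0027,0.0017,0,0,0,0,1],[-0.0017,0.0008,0,0,0,0,1],[-0.0017,0.0008,0,0,0,0,1]],
  ],
)

```text
time_s: 8.0
ee_pos: [0.5185, 0.0936, 0.0884]
eef_rot: [3.141, -0.0, 1.571]
force: [-1.4, 2.3, 7.9]
grip_width: 0.0217
grip_force: 20.0
```

To row units: -2 mm is -0.0033, -1.4 mm is -0.0023.

Request:
arm_command(
  plan=[
    [[0.0017,0,0,0,0,0,1],[0.0033,0,0,0,0,0,1],[0.0023,0.0023,0,0,0,0,1],[0,0.0033,0,0,0,0,1],[-0.0023,0.0023,0,0,0,0,1],[-0.0033,0,0,0,0,0,1],[-0.0023,-0.0023,0,0,0,0,1],[0,-0.0033,0,0,0,0,1],[0.0023,-0.0023,0,0,0,0,1],[0.0017,0,0,0,0,0,1],[0,0,0,0,0,0,1],[0,0,0,0,0,0,1]],
  ],
)

```text
time_s: 9.2
ee_pos: [0.5179, 0.0937, 0.0882]
eef_rot: [-3.14, -0.001, 1.571]
force: [-5.0, 3.8, 8.7]
grip_width: 0.0217
grip_force: 20.0
```

To row units: -80 mm is -0.1333, -60 mm is -0.1.

Request:
arm_command(
  plan=[
    [[0,0,-0.0083,0,0,0,1],[0,0,-0.0333,0,0,0,1],[0,0,-0.1,0,0,0,1],[0,0,-0.1333,0,0,0,1],[0,0,-0.1333,0,0,0,1],[0,0,-0.1333,0,0,0,1],[0,0,-0.1333,0,0,0,1],[0,0,-0.1333,0,0,0,1]],
  ],
)

```text
time_s: 10.0
ee_pos: [0.518, 0.0932, 0.1667]
eef_rot: [-3.139, 0.0, 1.571]
force: [0.5, 0.4, -0.7]
grip_width: 0.0218
grip_force: 20.0
```

```bash
python3 - <<'E' 2>/dev/null
from h2 import *
for k in range(2):
    o=ctrl.get_obs(); t=o['ee_pos']; print(o['time_s'],t,o['eef_rot'],o['force'])
    im,d,W=cloud('wrist')
    print(cap(W,t,t[2]-.0035));print(pot(W,(.5157,.1768),.074,.0315,.0248));print(pot(W,(.5118,.2606),.082,.0345,.0278))
cv2.imwrite('pics/w3.png',im)
E
```

```text
10.0 [0.518  0.0932 0.1667] [-3.1394  0.0002  1.5708] [ 0.4865  0.3932 -0.6847]
((array([518.79,  92.58,  30.29]), 0.17, 213), (array([518.78,  91.71,  30.  ]), 0.19, 213), 'z', np.float64(0.1633016719625195), 'plane', array([-0.001 , -0.0088,  0.1634]))
((array([515.58, 176.78,  31.05]), 0.22, 152), (array([515.41, 176.9 ,  25.36]), 0.25, 159))
((array([511.01, 260.62,  33.49]), 0.2, 76), (array([511.86, 261.36,  28.86]), 0.33, 97))
10.05 [0.5181 0.0932 0.1669] [-3.1398  0.0002  1.5707] [ 0.9917  0.0915 -0.7969]
((array([518.89,  92.54,  30.33]), 0.17, 213), (array([518.89,  91.72,  30.  ]), 0.18, 213), 'z', np.float64(0.16354969559144167), 'plane', array([-0.0003, -0.0084,  0.1636]))
((array([515.47, 176.79,  31.02]), 0.22, 154), (array([515.41, 176.87,  25.32]), 0.18, 158))
((array([510.61, 260.05,  32.82]), 0.21, 83), (array([511.87, 261.2 ,  28.69]), 0.29, 103))
```

To row units: 84.3 mm is 0.1405, 75 mm is 0.125.

Request:
arm_command(
  plan=[
    [[0.0667,-0.0027,0,0,0,0,1],[0.125,-0.005,0,0,0,0,1],[0.1405,-0.0057,0.0333,0,0,0,1],[0.1405,-0.0057,0.0667,0,0,0,1],[0.1405,-0.0057,0.0917,0,0,0,1],[0.1405,-0.0057,0.1017,0,0,0,1],[0.1405,-0.0057,0.105,0,0,0,1],[0.1405,-0.0057,0.105,0,0,0,1],[0.1405,-0.0057,0.105,0,0,0,1],[0.1405,-0.0057,0.105,0,0,0,1],[0.1405,-0.0057,0.105,0,0,0,1]],
  ],
)

```text
time_s: 11.2
ee_pos: [0.5152, 0.1776, 0.1054]
eef_rot: [3.141, -0.0, 1.571]
force: [0.5, 0.5, 0.2]
grip_width: 0.0212
grip_force: 20.0
```

To row units: 6.5 mm is 0.0108, 6 mm is 0.01.

Request:
arm_command(
  plan=[
    [[0,0,0.0033,0,0,0,1],[0,0,0.0058,0,0,0,1],[0,0,0.0075,0,0,0,1],[0,0,0.0092,0,0,0,1],[0,0,0.01,0,0,0,1],[0,0,0.0108,0,0,0,1],[0,0,0.0108,0,0,0,1],[0,0,0.0108,0,0,0,1],[0,0,0.0108,0,0,0,1]],
  ],
)

```text
time_s: 12.1
ee_pos: [0.5151, 0.1776, 0.0985]
eef_rot: [3.141, -0.0, 1.571]
force: [1.1, 0.4, -1.2]
grip_width: 0.0217
grip_force: 20.0
```

To row units: 2 mm is 0.0033, 1.5 mm is 0.0025.

Request:
arm_command(
  plan=[
    [[0,0,0.0008,0,0,0,1],[0,0,0.0017,0,0,0,1],[0,0,0.0025,0,0,0,1],[0,0,0.0033,0,0,0,1],[0,0,0.0033,0,0,0,1],[0,0,0.0033,0,0,0,1],[0,0,0.0033,0,0,0,1]],
  ],
)

```text
time_s: 12.8
ee_pos: [0.5151, 0.1777, 0.0965]
eef_rot: [3.142, -0.0, 1.571]
force: [-0.0, -0.1, -1.3]
grip_width: 0.0221
grip_force: 20.0
```

To row units: 2 mm is 0.0033, 1.5 mm is 0.0025.

Request:
arm_command(
  plan=[
    [[0,0,0.0008,0,0,0,1],[0,0,0.0017,0,0,0,1],[0,0,0.0025,0,0,0,1],[0,0,0.0033,0,0,0,1],[0,0,0.0033,0,0,0,1],[0,0,0.0033,0,0,0,1]],
  ],
)

```text
time_s: 13.4
ee_pos: [0.5152, 0.1778, 0.0949]
eef_rot: [3.141, -0.0, 1.571]
force: [-3.3, 1.5, 5.3]
grip_width: 0.0214
grip_force: 20.0
```

To row units: -0.6 mm is -0.001, -0.3 mm is -0.0005.

Request:
arm_command(
  plan=[
    [[0.0002,-0.0005,0,0,0,0,1],[0.0005,-0.001,0,0,0,0,1],[0.0005,-0.001,0,0,0,0,1],[0.0005,-0.001,0,0,0,0,1],[0.0005,-0.001,0,0,0,0,1]],
  ],
)

```text
time_s: 13.9
ee_pos: [0.5147, 0.178, 0.0946]
eef_rot: [3.141, -0.0, 1.571]
force: [1.6, 1.7, 3.8]
grip_width: 0.0214
grip_force: 20.0
```

To row units: 0.6 mm is 0.001, 0.3 mm is 0.0005.

Request:
arm_command(
  plan=[
    [[0.0005,0.0002,0,0,0,0,1],[0.001,0.0003,0,0,0,0,1],[0.001,0.0003,0,0,0,0,1],[0.001,0.0003,0,0,0,0,1],[0.001,0.0003,0,0,0,0,1]],
  ],
)

```text
time_s: 14.4
ee_pos: [0.5147, 0.1784, 0.0944]
eef_rot: [-3.142, 0.0, 1.571]
force: [0.7, -0.7, 4.1]
grip_width: 0.0214
grip_force: 20.0
```

To row units: -0.4 mm is -0.0007, -0.3 mm is -0.0005.

Request:
arm_command(
  plan=[
    [[0,0.0007,0,0,0,0,1],[-0.0005,0.0005,0,0,0,0,1],[-0.0007,0,0,0,0,0,1],[-0.0005,-0.0005,0,0,0,0,1],[0,-0.0007,0,0,0,0,1],[0.0005,-0.0005,0,0,0,0,1],[0.0007,0,0,0,0,0,1],[0.0005,0.0005,0,0,0,0,1],[0,0.0003,0,0,0,0,1],[0,0,0,0,0,0,1],[0,0,0,0,0,0,1]],
  ],
)

```text
time_s: 15.5
ee_pos: [0.5145, 0.1785, 0.0943]
eef_rot: [-3.141, 0.0, 1.571]
force: [-0.7, -0.3, -1.2]
grip_width: 0.0216
grip_force: 20.0
```

To row units: 3 mm is 0.005, 2 mm is 0.0033.

Request:
arm_command(
  plan=[
    [[0,0,0.0017,0,0,0,1],[0,0,0.0033,0,0,0,1],[0,0,0.005,0,0,0,1],[0,0,0.005,0,0,0,1],[0,0,0.005,0,0,0,1]],
  ],
)

```text
time_s: 16.0
ee_pos: [0.5146, 0.1785, 0.0914]
eef_rot: [-3.141, 0.0, 1.571]
force: [-0.0, 1.4, -0.6]
grip_width: 0.0216
grip_force: 20.0
```

To row units: 1.8 mm is 0.003, 1.5 mm is 0.0025.

Request:
arm_command(
  plan=[
    [[0,0.0008,0,0,0,0,1],[0,0.0017,0,0,0,0,1],[0,0.0025,0,0,0,0,1],[0,0.003,0,0,0,0,1],[0,0.003,0,0,0,0,1],[0,0.003,0,0,0,0,1]],
  ],
)

```text
time_s: 16.6
ee_pos: [0.5153, 0.1786, 0.0911]
eef_rot: [-3.138, 0.0, 1.571]
force: [-9.6, 1.5, 2.3]
grip_width: 0.0215
grip_force: 20.0
```

To row units: -3.6 mm is -0.006, -3 mm is -0.005.

Request:
arm_command(
  plan=[
    [[0,-0.0017,0,0,0,0,1],[0,-0.0033,0,0,0,0,1],[0,-0.005,0,0,0,0,1],[0,-0.006,0,0,0,0,1],[0,-0.006,0,0,0,0,1],[0,-0.006,0,0,0,0,1]],
  ],
)

```text
time_s: 17.2
ee_pos: [0.5133, 0.1785, 0.0917]
eef_rot: [3.14, -0.0, 1.571]
force: [2.3, 0.3, -0.6]
grip_width: 0.0216
grip_force: 20.0
```

Slack is about 1.5 mm in total, so this is the 48 mm plug in the 49.6 mm bore and the middle pot is its own. Centring it and going down gently to the ledge.

To row units: 4.2 mm is 0.007, 1.5 mm is 0.0025.

Request:
arm_command(
  plan=[
    [[0,0.0013,0,0,0,0,1],[0,0.0025,0,0,0,0,1],[0,0.0025,0.0017,0,0,0,1],[0,0.0025,0.0033,0,0,0,1],[0,0.0025,0.005,0,0,0,1],[0,0.0025,0.0062,0,0,0,1],[0,0.0025,0.007,0,0,0,1],[0,0.0025,0.007,0,0,0,1],[0,0.0025,0.007,0,0,0,1]],
  ],
)

```text
time_s: 18.1
ee_pos: [0.5143, 0.1785, 0.0872]
eef_rot: [-3.141, 0.0, 1.571]
force: [0.0, -0.1, -1.2]
grip_width: 0.0218
grip_force: 20.0
```

To row units: 0.7 mm is 0.0012, 0.4 mm is 0.0007.

Request:
arm_command(
  plan=[
    [[0,0,0.0007,0,0,0,1],[0,0,0.0012,0,0,0,1],[0,0,0.0012,0,0,0,1],[0,0,0.0012,0,0,0,1]],
  ],
)

```text
time_s: 18.5
ee_pos: [0.5144, 0.1785, 0.0866]
eef_rot: [-3.142, -0.0, 1.571]
force: [-0.2, 0.8, 0.0]
grip_width: 0.0215
grip_force: 20.0
```

Request:
arm_command(
  plan=[
    [[0,0,0.0005,0,0,0,1],[0,0,0.0008,0,0,0,1],[0,0,0.0008,0,0,0,1],[0,0,0.0008,0,0,0,1]],
  ],
)

```text
time_s: 18.9
ee_pos: [0.5144, 0.1785, 0.0861]
eef_rot: [3.141, -0.0, 1.571]
force: [-0.8, 0.5, 0.4]
grip_width: 0.0213
grip_force: 20.0
```

To row units: 0.4 mm is 0.0007, 0.2 mm is 0.0003.

Request:
arm_command(
  plan=[
    [[0,0,0.0003,0,0,0,1],[0,0,0.0007,0,0,0,1],[0,0,0.0007,0,0,0,1],[0,0,0.0007,0,0,0,1]],
  ],
)

```text
time_s: 19.3
ee_pos: [0.5144, 0.1786, 0.0858]
eef_rot: [3.141, -0.0, 1.571]
force: [-1.8, 1.1, 3.7]
grip_width: 0.0215
grip_force: 20.0
```

Seated on the ledge at about 4.5 N. Easing off and releasing.

To row units: -100 mm is -0.1667, -80 mm is -0.1333.

Request:
arm_command(
  plan=[
    [[0,0,-0.0007,0,0,0,1],[0,0,-0.0007,0,0,0,1],[0,0,-0.0007,0,0,0,0.4],[0,0,-0.0007,0,0,0,0.2],[0,0,-0.0007,0,0,0,0.1],[0,0,-0.0007,0,0,0,0.1],[0,0,-0.0007,0,0,0,0.1],[0,0,-0.0167,0,0,0,0.1],[0,0,-0.0667,0,0,0,0.1],[-0.0333,0,-0.1333,0,0,0,0.1],[-0.0667,0,-0.1667,0,0,0,0.1],[-0.0667,0,-0.1667,0,0,0,0.1]],
  ],
)

```text
time_s: 20.5
ee_pos: [0.5156, 0.1373, 0.1893]
eef_rot: [3.136, -0.001, 1.569]
force: [-0.3, 0.4, -0.9]
grip_width: 0.0424
grip_force: 0.0
```

```bash
python3 - <<'E' 2>/dev/null
from h2 import *
cams.camera('wrist');cams.camera('wrist')
o=ctrl.get_obs(); t=o['ee_pos']; print(o['time_s'],t,o['force'],o['grip_width'])
for k in range(2):
    im,d,W=cloud('wrist')
    z=W[...,2]; m=(np.hypot(W[...,0]-.5155,W[...,1]-.1768)<.029)&(abs(z-.083)<.006)
    S=W[m];print(m.sum(),np.median(z[m]),np.linalg.lstsq(np.c_[S[:,0]-.5155,S[:,1]-.1768,np.ones(len(S))],S[:,2],rcond=None)[0])
    print(cap(W,np.array([.5155,.1768,0]),.083)); print(pot(W,(.5118,.2606),.082,.0345,.0278)); print(pot(W,(.5197,.0930),.066,.0285,.0218))
cv2.imwrite('pics/w4.png',im)
E
```

```text
20.6 [0.5143 0.1386 0.1856] [ 0.1361 -0.2288 -0.149 ] 0.04240966294844291
3145 0.08248580816971146 [ 0.0114 -0.032   0.0825]
((array([515.03, 177.62,  30.32]), 0.18, 208), (array([515.02, 177.56,  30.  ]), 0.7, 208), 'z', np.float64(0.08243050284070613), 'plane', array([ 0.0116, -0.0314,  0.0825]))
((array([511.95, 260.82,  33.94]), 0.26, 170), (array([511.66, 260.83,  28.23]), 0.25, 183))
((array([519.73,  93.85,  28.06]), 0.27, 105), (array([519.31,  94.19,  22.1 ]), 0.22, 83))
3168 0.08249035332294305 [ 0.0115 -0.0317  0.0825]
((array([515.03, 177.65,  30.31]), 0.21, 209), (array([515.01, 177.6 ,  30.  ]), 0.7, 209), 'z', np.float64(0.08243192569221702), 'plane', array([ 0.0116, -0.0317,  0.0825]))
((array([512.06, 260.68,  33.95]), 0.23, 162), (array([511.72, 260.94,  28.2 ]), 0.24, 172))
((array([519.56,  93.93,  28.02]), 0.25, 109), (array([519.12,  94.3 ,  22.21]), 0.23, 98))
```

View pics/w4.png

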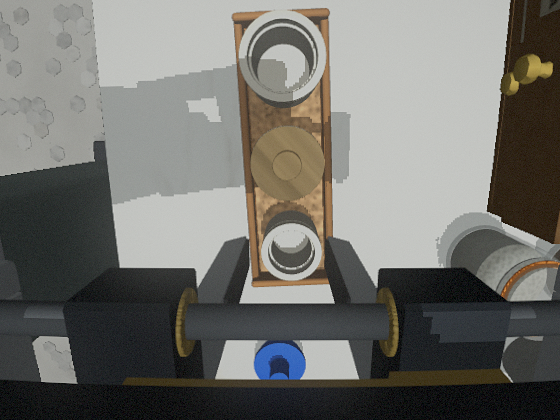

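Wrist view: the lid sits in the middle pot with its cap at (287,163), and the wide pot at (283,57) and narrow pot at (291,250) are empty. A small tilt shows, so I'll measure again with the arm settled.

Request:
arm_command(
  plan=[
    [[0,0,0,0,0,0,0.1],[0,0,0,0,0,0,0.1],[0,0,0,0,0,0,0.1],[0,0,0,0,0,0,0.1]],
  ],
)

```text
time_s: 21.1
ee_pos: [0.5143, 0.1387, 0.1854]
eef_rot: [-3.141, 0.0, 1.571]
force: [-0.3, -0.6, -0.2]
grip_width: 0.0427
grip_force: 0.0
```

```bash
cat > chk.py <<'E'
from h2 import *
o=ctrl.get_obs(); print(o['time_s'],o['ee_pos'],o['eef_rot'])
def pl(W,m,c):
    S=W[m]; A=np.c_[S[:,:2]-c,np.ones(len(S))]
    for _ in range(4):
        r=np.linalg.lstsq(A,S[:,2],rcond=None)[0]; k=abs(A@r-S[:,2])<.001; A,S=A[k],S[k]
    return r,len(S)
for n in ['wrist']*3+['side','scene']:
    im,d,W=cloud(n); z=W[...,2]; c=np.array([.5155,.177]); r=np.hypot(W[...,0]-c[0],W[...,1]-c[1])
    print(n,'cap',pl(W,(r<.029)&(r>.013)&(abs(z-.083)<.004),c),'knob',pl(W,(r<.012)&(abs(z-.109)<.003),c),'table',pl(W,(abs(z)<.004)&(r<.15),c))
    if n=='wrist':
        for q in ((.5118,.2606),.082,.0345,.0278),((.5197,.0930),.066,.0285,.0218):
            print('rim',pl(W,(np.hypot(W[...,0]-q[0][0],W[...,1]-q[0][1])<q[2])&(abs(z-q[1])<.003),np.array(q[0]))[0],pot(W,*q))
        print(cap(W,np.array([.5155,.1768,0]),.083)[:2])
E
python3 chk.py 2>/dev/null
```

```text
21.1 [0.5143 0.1387 0.1854] [-3.1412  0.      1.5709]
wrist cap (array([ 0.0112, -0.0328,  0.0825]), 2562) knob (array([ 0.007 , -0.0295,  0.1084]), 532) table (array([0.0004, 0.0006, 0.0003]), 28486)
rim [ 0.0023 -0.0016  0.0822] ((array([512.02, 260.69,  33.99]), 0.22, 165), (array([511.62, 260.9 ,  28.19]), 0.22, 172))
rim [-0.0013  0.0039  0.0661] ((array([519.66,  93.91,  27.99]), 0.35, 114), (array([519.1 ,  94.4 ,  22.36]), 0.27, 97))
((array([515.02, 177.65,  30.3 ]), 0.2, 208), (array([515.02, 177.57,  30.  ]), 0.68, 208))
wrist cap (array([ 0.0137, -0.034 ,  0.0825]), 2573) knob (array([ 0.0167, -0.0366,  0.1084]), 536) table (array([0.0004, 0.0006, 0.0003]), 28330)
rim [-0.0015 -0.0006  0.0822] ((array([511.89, 260.81,  33.92]), 0.24, 169), (array([511.69, 260.83,  28.17]), 0.23, 167))
rim [-0.0011 -0.0009  0.0661] ((array([519.45,  94.05,  27.93]), 0.28, 112), (array([519.45,  94.32,  22.18]), 0.28, 91))
((array([515.01, 177.64,  30.31]), 0.2, 208), (array([515.01, 177.58,  30.  ]), 0.68, 208))
wrist cap (array([ 0.013 , -0.0332,  0.0825]), 2580) knob (array([ 0.0089, -0.0202,  0.1085]), 533) table (array([0.0005, 0.0007, 0.0003]), 28434)
rim [ 0.0004 -0.0003  0.0822] ((array([512.  , 260.7 ,  33.98]), 0.22, 162), (array([511.73, 260.86,  28.21]), 0.24, 183))
rim [-0.001   0.0024  0.0662] ((array([519.68,  93.84,  28.12]), 0.26, 102), (array([519.29,  94.25,  22.1 ]), 0.21, 84))
((array([515.  , 177.62,  30.31]), 0.19, 209), (array([514.99, 177.54,  30.  ]), 0.71, 209))
side cap (array([ 0.0231, -0.0083,  0.0837]), 30) knob (array([0.0956, 0.0302, 0.1092]), 8) table (array([0.0001, 0.0022, 0.0014]), 642)
scene cap (array([ 0.0192, -0.0084,  0.0827]), 85) knob (array([ 0.043 , -0.0627,  0.1085]), 22) table (array([ 0.0005, -0.0034,  0.0002]), 1508)
```

The lid is home but leans about 0.035 rad toward +y, and the grip along x leaves that direction free. I'll regrip the knob lightly with the fingers closing along y to square it up.

To row units: 39.5 mm is 0.0658, 30 mm is 0.05, -1.571 rad is -0.3928.

Request:
arm_command(
  plan=[
    [[0,0,0,0,0,-0.035,0.1],[0,0,0,0,0,-0.0725,0.1],[0,0,0,0,0,-0.1075,0.1],[0,0,0,0,0,-0.145,0.1],[0.0167,0,0,0,0,-0.1825,0.1],[0.0333,0,0,0,0,-0.2175,0.1],[0.05,0,0,0,0,-0.255,0.1],[0.0658,0,0,0,0,-0.2925,0.1],[0.0658,0,0,0,0,-0.3275,0.1],[0.0658,0,0,0,0,-0.365,0.1],[0.0658,0,0,0,0,-0.3928,0.1],[0.0658,0,0,0,0,-0.3928,0.1]],
  ],
)

```text
time_s: 22.55
ee_pos: [0.5144, 0.178, 0.1856]
eef_rot: [-3.142, 0.0, -3.14]
force: [0.4, 0.6, -0.3]
grip_width: 0.0422
grip_force: 0.0
```

To row units: 98 mm is 0.1633, 96 mm is 0.16.

Request:
arm_command(
  plan=[
    [[0,0,0.0167,0,0,0,0.1],[0,0,0.0667,0,0,0,0.1],[0,0,0.1167,0,0,0,0.1],[0,0,0.1467,0,0,0,0.1],[0,0,0.16,0,0,0,0.1],[0,0,0.1633,0,0,0,0.1],[0,0,0.1633,0,0,0,0.1],[0,0,0.1633,0,0,0,0.1],[0,0,0.1633,0,0,0,0.1]],
  ],
)

```text
time_s: 23.45
ee_pos: [0.5147, 0.1781, 0.0884]
eef_rot: [3.141, 0.001, 3.141]
force: [1.1, 0.1, -0.9]
grip_width: 0.0422
grip_force: 0.0
```

Request:
arm_command(
  plan=[
    [[0,0,0,0,0,0,0.4],[0,0,0,0,0,0,0.5],[0,0,0,0,0,0,0.6],[0,0,0,0,0,0,0.8],[0,0,0,0,0,0,1],[0,0,0,0,0,0,1],[0,0,0,0,0,0,1]],
  ],
  squeeze=12,
)

```text
time_s: 24.15
ee_pos: [0.5144, 0.1781, 0.0877]
eef_rot: [3.141, 0.0, -3.141]
force: [-0.4, 1.5, 1.5]
grip_width: 0.0218
grip_force: 12.0
```

To row units: -2 mm is -0.0033, 1.4 mm is 0.0023.

Request:
arm_command(
  plan=[
    [[0,0,-0.0017,0,0,0,1],[0,0,-0.0033,0,0,0,1],[0,0.0012,-0.0033,0,0,0,1],[0,0.0023,-0.0033,0,0,0,1],[0,0.0023,-0.0033,0,0,0,1],[0,0.0023,-0.0033,0,0,0,1]],
  ],
)

```text
time_s: 24.75
ee_pos: [0.5143, 0.1794, 0.0896]
eef_rot: [-3.141, -0.0, -3.141]
force: [-0.3, 0.6, -1.4]
grip_width: 0.0216
grip_force: 12.0
```

To row units: -2.8 mm is -0.0047, -1.4 mm is -0.0023.

Request:
arm_command(
  plan=[
    [[0,-0.0012,0,0,0,0,1],[0,-0.0023,0,0,0,0,1],[0,-0.0035,0,0,0,0,1],[0,-0.0047,0,0,0,0,1],[0,-0.0047,0,0,0,0,1],[0,-0.0047,0,0,0,0,1]],
  ],
)

```text
time_s: 25.35
ee_pos: [0.5144, 0.1775, 0.0899]
eef_rot: [3.14, 0.0, -3.141]
force: [-1.0, 7.4, 0.8]
grip_width: 0.0217
grip_force: 12.0
```

To row units: 1.9 mm is 0.0032, 1.4 mm is 0.0023.

Request:
arm_command(
  plan=[
    [[0,0.0017,0,0,0,0,1],[0,0.0032,0,0,0,0,1],[0.0012,0.0032,0,0,0,0,1],[0.0023,0.0032,0,0,0,0,1],[0.0023,0.0032,0,0,0,0,1],[0.0023,0.0032,0,0,0,0,1]],
  ],
)

```text
time_s: 25.95
ee_pos: [0.5132, 0.1784, 0.0897]
eef_rot: [-3.142, 0.001, -3.141]
force: [1.8, -0.3, -1.9]
grip_width: 0.0213
grip_force: 12.0
```

To row units: -2.8 mm is -0.0047, -2.1 mm is -0.0035.

Request:
arm_command(
  plan=[
    [[-0.0012,0,0,0,0,0,1],[-0.0023,0,0,0,0,0,1],[-0.0035,0,0,0,0,0,1],[-0.0047,0,0,0,0,0,1],[-0.0047,0,0,0,0,0,1],[-0.0047,0,0,0,0,0,1]],
  ],
)

```text
time_s: 26.55
ee_pos: [0.5155, 0.1785, 0.0896]
eef_rot: [-3.141, -0.001, -3.141]
force: [-3.7, 0.5, 0.5]
grip_width: 0.0215
grip_force: 12.0
```

To row units: 1.4 mm is 0.0023, 1 mm is 0.0017.

Request:
arm_command(
  plan=[
    [[0.0012,0,0,0,0,0,1],[0.0023,0,0,0,0,0,1],[0.0023,0,0.0008,0,0,0,1],[0.0023,0,0.0017,0,0,0,1],[0.0023,0,0.0023,0,0,0,1],[0.0023,0,0.0023,0,0,0,1],[0.0023,0,0.0023,0,0,0,1]],
  ],
)

```text
time_s: 27.25
ee_pos: [0.5144, 0.1785, 0.0882]
eef_rot: [-3.142, 0.0, -3.141]
force: [0.8, 0.6, -0.7]
grip_width: 0.0221
grip_force: 12.0
```

To row units: 0.4 mm is 0.0007, 0.2 mm is 0.0003.

Request:
arm_command(
  plan=[
    [[0,0,0.0003,0,0,0,1],[0,0,0.0007,0,0,0,1],[0,0,0.0007,0,0,0,1],[0,0,0.0007,0,0,0,1]],
  ],
)

```text
time_s: 27.65
ee_pos: [0.5144, 0.1786, 0.0879]
eef_rot: [3.142, 0.0, -3.141]
force: [-0.6, -0.3, -1.1]
grip_width: 0.0217
grip_force: 12.0
```

To row units: 0.4 mm is 0.0007, 0.2 mm is 0.0003.

Request:
arm_command(
  plan=[
    [[0,0,0.0003,0,0,0,1],[0,0,0.0007,0,0,0,1],[0,0,0.0007,0,0,0,1],[0,0,0.0007,0,0,0,1]],
  ],
)

```text
time_s: 28.05
ee_pos: [0.5144, 0.1786, 0.0875]
eef_rot: [3.142, 0.0, -3.141]
force: [-0.0, -0.4, 1.4]
grip_width: 0.0216
grip_force: 12.0
```

Light contact on the ledge at about 2 N, with no side force. Releasing, backing off to the same viewpoint as before and measuring again.

To row units: -98 mm is -0.1633, -80 mm is -0.1333, 0.58 rad is 0.145.

Request:
arm_command(
  plan=[
    [[0,0,0,0,0,0,0.5],[0,0,0,0,0,0,0.3],[0,0,0,0,0,0,0.1],[0,0,0,0,0,0,0.1],[0,0,0,0,0,0,0.1],[0,0,-0.0167,0,0,0,0.1],[0,0,-0.0667,0,0,0,0.1],[0,0,-0.1333,0,0,0,0.1],[0,-0.0333,-0.1633,0,0,0.035,0.1],[0,-0.065,-0.1633,0,0,0.0725,0.1],[0,-0.065,-0.1633,0,0,0.1075,0.1],[0,-0.065,-0.1633,0,0,0.145,0.1]],
  ],
)

```text
time_s: 29.25
ee_pos: [0.5145, 0.139, 0.1865]
eef_rot: [3.141, 0.001, 2.555]
force: [0.1, 0.5, -1.0]
grip_width: 0.0425
grip_force: 0.0
```

To row units: 0.991 rad is 0.2478.

Request:
arm_command(
  plan=[
    [[0,0,0,0,0,0.035,0.1],[0,0,0,0,0,0.0725,0.1],[0,0,0,0,0,0.1075,0.1],[0,0,0,0,0,0.145,0.1],[0,0,0,0,0,0.1825,0.1],[0,0,0,0,0,0.2175,0.1],[0,0,0,0,0,0.2478,0.1],[0,0,0,0,0,0.2478,0.1],[0,0,0,0,0,0.2478,0.1],[0,0,0,0,0,0.2478,0.1],[0,0,0,0,0,0.2478,0.1]],
  ],
)

```text
time_s: 30.35
ee_pos: [0.5144, 0.1395, 0.1856]
eef_rot: [3.142, -0.0, 1.573]
force: [-0.0, -0.1, -1.0]
grip_width: 0.0421
grip_force: 0.0
```

```bash
python3 chk.py 2>/dev/null
```

```text
30.35 [0.5144 0.1395 0.1856] [ 3.1415 -0.      1.5725]
wrist cap (array([ 0.0135, -0.0048,  0.0825]), 2565) knob (array([ 0.0094, -0.0024,  0.1084]), 544) table (array([0.0004, 0.0005, 0.0003]), 28326)
rim [ 0.0007 -0.0006  0.0822] ((array([512.05, 260.86,  33.98]), 0.24, 165), (array([511.57, 260.9 ,  28.23]), 0.23, 177))
rim [-0.0015  0.0053  0.0661] ((array([519.51,  94.05,  27.95]), 0.22, 110), (array([519.5 ,  93.91,  22.08]), 0.24, 93))
((array([514.97, 177.76,  30.3 ]), 0.2, 207), (array([514.99, 177.67,  30.  ]), 0.7, 207))
wrist cap (array([ 0.0122, -0.0058,  0.0825]), 2548) knob (array([ 0.0198, -0.0066,  0.1085]), 545) table (array([0.0004, 0.0007, 0.0003]), 28412)
rim [ 0.     -0.0009  0.0822] ((array([512.06, 260.8 ,  33.93]), 0.28, 184), (array([511.69, 260.87,  28.17]), 0.23, 163))
rim [-0.0013  0.0027  0.0661] ((array([519.57,  93.92,  28.1 ]), 0.18, 101), (array([519.15,  94.31,  22.28]), 0.29, 100))
((array([514.97, 177.73,  30.32]), 0.19, 207), (array([514.98, 177.64,  30.  ]), 0.68, 207))
wrist cap (array([ 0.0135, -0.0036,  0.0825]), 2534) knob (array([ 0.015 , -0.    ,  0.1085]), 563) table (array([0.0004, 0.0006, 0.0003]), 28382)
rim [-0.0009 -0.0006  0.0822] ((array([511.94, 260.88,  33.91]), 0.24, 173), (array([511.67, 260.92,  28.19]), 0.24, 170))
rim [-0.0003  0.0022  0.0661] ((array([519.59,  93.94,  28.03]), 0.28, 110), (array([519.23,  94.09,  22.21]), 0.3, 95))
((array([514.97, 177.74,  30.31]), 0.18, 207), (array([514.99, 177.64,  30.  ]), 0.69, 207))
side cap (array([0.0157, 0.0199, 0.0835]), 26) knob (array([0.1044, 0.0518, 0.1095]), 8) table (array([-0.0008, -0.0005,  0.0013]), 699)
scene cap (array([ 0.0157, -0.0078,  0.0828]), 85) knob (array([ 0.0717, -0.0219,  0.1086]), 20) table (array([ 0.0004, -0.0027,  0.0003]), 1475)
```

Tilt is down to about 0.014 rad, the lid is within about 0.6 mm of the mouth's centre and about 11.5 mm below the rim, and the robot is clear. Handing in.

```bash
python3 -c "
from station import ctrl
print(ctrl.hand_in())"
```

```text
the job is handed in; nothing more can be done
None
```

The front lid stuck on the narrow pot's rim, so I moved it to the middle pot, where it fits; it is seated on that pot's ledge (about 11.5 mm below the rim, within about 0.6 mm of centre, tilt about 0.014 rad), and I handed the job in at about 30 s with no verdict returned.

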